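# Free a seized drain valve

## Robot

A 6-joint arm with a two-finger parallel gripper is mounted at the origin on a cart in front of the work surface, level with it; the furniture and walls round the work are solid. World frame = base frame: x ahead of the robot, y to its left, z up, the work surface at z = 0. Lengths are in mm, angles in rad, forces in N, time in s.
With the tool pointing down it reaches from about 350 to 925 mm from the base axis. Payload 6.4 kg.
Tool frame: the origin (TCP) lies between the finger pads; the fingertips stand 11 mm ahead of it and the grasp point (between the pads) lies 8 mm behind it; z points along the fingers, y is the direction in which the jaws open and shut (so a half turn about z gives the same grasp; the last joint's range is limited). The gripper opens to 85 mm and grips with 20 to 120 N. Pads are 22 mm wide; open, the fingers measure 114 mm over their backs; the gripper's body (76 mm by 85 mm) begins 54 mm behind the grasp point. The pads swing forward as they close: fully open they stand 13 mm farther back than shut.
Start: joints at [-1.289, 0.245, 1.558, -0, 1.339, -0.174], TCP at [286.124, -583.65, 242.29] pointing down, gripper open.
Joint ranges: [-3.13, 3.13], [-1.02, 2.26], [0.13, 2.54], [-0.95, 4.09], [0.21, 2.88], [-2.74, 2.74]. Speed limits (rad/s): [2.57, 2.57, 3.14, 3.14, 3.14, 3.14].

## Interface

Orientations are given as a unit quaternion [w, x, y, z].
In Python, from cell import * gives the robot as it stands. The module is installed in compiled form; this text tells all that it offers.
- The arm moves only by the shell command python3 -m pendant 'ROWS' [FORCE]. ROWS is JSON, a list of rows, each a list of 5 numbers: the shift along the tool's x, y, z each as a share of 0.15 m, from -1 to 1, then the turn about the tool's z as a share of 60 degrees, from -1 to 1, then the finger opening in mm, from 0 to 85.4. In form: [[dx, dy, dz, twist, jaw], ...]. A call has 1 to 12 rows; each row shifts and turns the pose as measured when the row begins, along the tool's axes as they then stand; what a row does not reach is not made up. A row lasts 1/10 s, in which the tool goes at most 50 mm and 8.59 degrees, less where a joint would pass 70% of its speed; a pose out of reach is approached as far as the arm can. A call with a number of a shift or a turn outside -1 to 1 is refused whole. A call with a gripper value outside its range is refused whole. The fingers move at their own pace and stop on an object; FORCE is the grip in N (left out, the last holds). Time passes only in rows, so rows that do not move let the fingers close. It gives the time, the measured TCP pose, the force and the opening at its end, in the units of the state.
- sense(): the state, without advancing time (a new reading comes with each control period).
- snapshot(name): name is "scene" or "top" or "wrist"; returns (picture, depth): 480x640x3 uint8, red, green, blue; 480x640 float32, mm along the optical axis (not along the pixel's ray), 0 where there is no reading.
- calibration(name): a dict with "fx", "fy", "cx", "cy" (pixels), "R" (3x3) and "t" (3): a world point X has camera coordinates R X + t; the wrist camera has in their place "hand_eye" (4x4, takes a point from camera to tool coordinates, whose origin is the TCP and whose axes are the flange's). Camera axes: x right, y down, z forward; pixel columns grow to the right and rows downward; lengths in mm; the calibration is good to about 2 mm. A picture is of the moment at which its call begins: read the wrist's pose just before it. calibration takes no time and is no camera call.
- sign_off(): hands the job in, once; it reports no verdict.
The state is a dict: "clock": time; "joints": joint angles; "qvel": joint speeds; "effort": joint torques, N m; "tool_pos": TCP position; "ee_rot": TCP orientation; "ft_force": force on the tool from outside, world axes, zero at the start; "ft_torque": the same for the moment, N m; "gripper_width": finger opening in mm.
Only numpy, scipy, OpenCV 4.12 (cv2) and the standard library are available. Lean on these libraries where they do the work, as an engineer would, in place of code of your own. Each camera call takes 0.05 s, during which the arm holds its last target. There are 200 camera calls.

## Task

The red-knobbed drain valve has seized with dried clay. Take its knob and rock it back and forth between the two ends of its small play until it breaks free, then turn it on anticlockwise (seen from above) until its bar lies in line with the two hose barbs, and let go. Leave the valve with the blue knob as it is set.

Things in the scene. Friction and masses are not known exactly. Their poses are not given: they have to be found in the camera images.
- red_knob (a joint): Angle of the red knob, rad; positive = anticlockwise from above; starts within 0.06 of 0. Turns stiffly (0.12 N m), stays where left. Seized between stops at -0.24 and +0.24 (they yield slightly if forced). Swung to the stops (0.19 or more) clockwise, anticlockwise, clockwise, anticlockwise, it breaks free: no + stop. At 1.22 (70 degrees) the bar is in line with the barbs; fixed stop at 1.32.
- red_grip (a point): Point to grip on the red knob, on its vertical turning axis, 100 mm above the bench, in the upper half of an upright red bar 54 mm long, 14 mm thick, 38 mm high (foot 74, top 112 mm above the bench) on a disc 45 mm across. x axis along the bar, turning with it; z up.
- red_valve: Brass valve body under the red knob, 80 mm across, clay crust round its stem, on an aluminium plate 100 x 90 mm fixed to the bench. Origin: centre of the plate's underside, below the knob's axis; z up. Two hose barbs stick out along its +y and -y, to 74 mm from the axis, 34 mm above the bench.
- blue_bar_end (a point): One end of the bar of the blue knob, 26 mm from its vertical axis, 100 mm above the bench; x points outward along the bar. This valve is of the same make and size and is not seized; leave it as it is set. Red and blue may stand either way round, left and right.

How it is judged (in metres and radians):
On the way, in this order (a step that is already met when the one before it is completed fails the run):
1. the red knob is rocked clockwise to the end of its play (value of joint red_knob below -0.15 rad), for 0.02 s.
2. then anticlockwise to the end of its play (value of joint red_knob above 0.15 rad), for 0.02 s.
3. then clockwise again (value of joint red_knob below -0.15 rad), for 0.02 s.
At the end, for the whole second after the job is handed in: The red knob is open and at rest: its angle is over 1.02 rad, so that its bar is within about 11 degrees of the line of the hose barbs (the stop at 1.32 limits it the other way) (value of joint red_knob above 1.02 rad and velocity of joint red_knob between -0.05 and 0.05 rad/s); the robot touches nothing.
It fails at once if the blue knob is turned from its setting (its bar end moves more than 8 mm) (distance of blue_bar_end from where it was at the start of the episode above 0.008 m).
It also fails if it takes over 35 s, if anything falls off the work surface, if the arm or the gripper's body presses on something with over 40 N, if the wrist force passes 120 N, or if a joint passes its speed limit or range.

## Working session

There is one attempt and no reset: what is moved stays moved. The work goes in short steps, Python scripts to look and compute and a shell command to move; the robot and the scene stay as the last step left them, time stands still between calls to the robot, and variables do not carry over. Pictures are saved under pics/ and viewed, about 8 in all and at most 12, crops included, and the job is handed in when it is done.

```bash
mkdir -p pics; python3 - <<'E'
from cell import *
import cv2,numpy as np
s=sense();print(s['clock'],s['tool_pos'],s['ee_rot'])
for n in('top','scene'):
    p,d=snapshot(n);cv2.imwrite(f'pics/{n}0.png',p[:,:,::-1]);np.savez(f'{n}0.npz',p=p,d=d)
    c=calibration(n);R=np.array(c['R']);t=np.array(c['t'])
    v,u=np.mgrid[:480,:640];X=np.stack([(u-c['cx'])/c['fx']*d,(v-c['cy'])/c['fy']*d,d],-1)
    W=(X-t)@R
    h=cv2.cvtColor(p,cv2.COLOR_RGB2HSV)
    for k,m in(('red',((h[...,0]<8)|(h[...,0]>172))),('blue',(h[...,0]>100)&(h[...,0]<125))):
        m=m&(h[...,1]>130)&(h[...,2]>60)&(d>0)
        mt=m&(W[...,2]>100)&(W[...,2]<125)
        q=W[mt];print(n,k,m.sum(),mt.sum())
        if len(q)>5:
            r=cv2.minAreaRect(q[:,:2].astype(np.float32));print(r,q.mean(0),np.argwhere(mt).mean(0))
            print(cv2.fitLine(q[:,:2].astype(np.float32),cv2.DIST_L2,0,.01,.01).ravel())
E
```

```text
0.0 [ 285.97590704 -583.11396741  241.18169762] [-9.64773521e-04  9.74148751e-01  2.25905464e-01 -3.22800361e-05]
top red 889 202
((485.26116943359375, 179.80804443359375), (13.875908851623535, 52.721717834472656), 81.14208984375) [481.9128234  178.76652958 110.72967214] [237.46039604 200.91089109]
[ 9.8544604e-01 -1.6998868e-01  4.8191281e+02  1.7876653e+02]
top blue 2721 187
((449.183349609375, -195.48033142089844), (52.3695068359375, 14.369342803955078), 80.92475128173828) [ 448.18320765 -195.24066004  111.11013096] [262.89839572 416.55080214]
[ 1.5915443e-01  9.8725373e-01  4.4818320e+02 -1.9524066e+02]
scene red 478 113
((733.2349853515625, 33.24748229980469), (25.845308303833008, 619.3001098632812), 59.411067962646484) [486.64927299 177.72181349 111.56037796] [271.94690265 255.92035398]
[  0.8626309  -0.5058339 486.64926   177.72182  ]
scene blue 5965 0
```

View pics/top0.png

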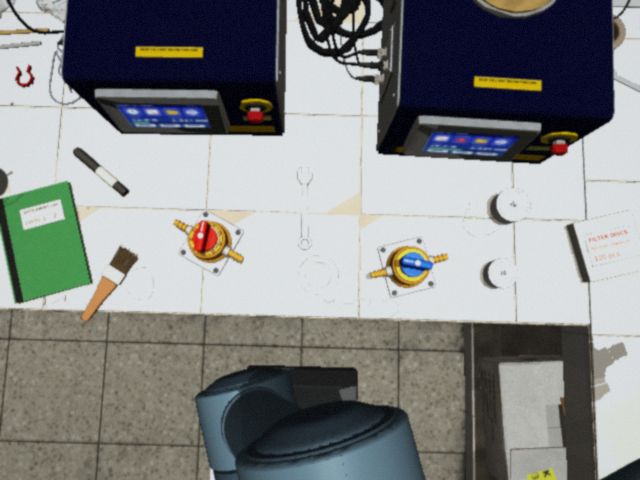

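View pics/scene0.png

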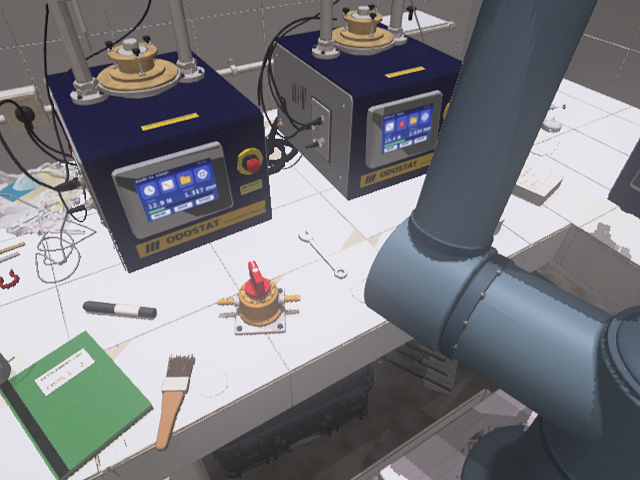

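Top picture: red knob at (203,237), its barbs at (180,224) and (238,260); blue knob at (416,263). The bar and barb angles are about 70° apart, as stated. The scene view shows clear space above the red valve at (257,285). Now moving to hover.

```bash
python3 -m pendant '[[0.216,-0.25,0,0,85],[0.216,-0.25,0,0,85],[0.216,-0.25,0,0,85],[0.216,-0.25,0,0,85],[0.216,-0.25,0,0,85],[0.216,-0.25,0,0,85],[0.216,-0.25,0,0,85],[0.216,-0.25,0,0,85],[0.216,-0.25,0,0,85],[0.216,-0.25,0,0,85],[0.216,-0.25,0,0,85],[0.216,-0.25,0,0,85]]'
cat > h.py <<'E'
from cell import *
import numpy as np,sys
from scipy.spatial.transform import Rotation as Ro
def go(x,y,z,yaw):
    s=sense();w=s['ee_rot'];R=Ro.from_quat([w[1],w[2],w[3],w[0]]).as_matrix()
    cy=np.degrees(np.arctan2(R[1,0],R[0,0]))
    d=R.T@(np.array([x,y,z])-s['tool_pos'])
    print('t',round(s['clock'],2),'pos',np.round(s['tool_pos'],1),'yaw',round(cy,2),'tilt',np.round(R[:,2],3),'q6',round(s['joints'][5],2),'F',np.round(s['ft_force'],1),'T',np.round(s['ft_torque'],2),'w',round(s['gripper_width'],1))
    print('shift share',np.round(d/150,3),'twist share',round(-(yaw-cy)/60,3))
if __name__=='__main__': go(*map(float,sys.argv[1:5]))
E
python3 h.py 485 180 240 -9
```

```text
clock: 1.3
tool_pos: [435.4, -3.8, 237.8]
ee_rot: [-0.004, 0.976, 0.22, -0.0]
ft_force: [-0.0, -0.1, 0.1]
gripper_width: 85.1
t 1.3 pos [435.4  -3.8 237.8] yaw 25.37 tilt [-0.002  0.008 -1.   ] q6 0.85 F [-0.  -0.1  0.1] T [-0.07 -0.03  0.02] w 85.1
shift share [ 0.824 -0.966 -0.006] twist share 0.573
```

```bash
python3 -m pendant '[[0.21,-0.25,0,0,85],[0.21,-0.25,0,0,85],[0.2,-0.23,0,0,85],[0.12,-0.14,0,0,85],[0,0,0,0.14,85],[0,0,0,0.14,85],[0,0,0,0.14,85],[0,0,0,0.14,85],[0,0,0,0,85],[0,0,0,0,85]]' >/dev/null
python3 h.py 485 180 240 -9
python3 - <<'E'
from cell import *
import cv2,numpy as np
from scipy.spatial.transform import Rotation as Ro
s=sense();p,d=snapshot('wrist');cv2.imwrite('pics/w1.png',p[:,:,::-1])
c=calibration('wrist');H=np.array(c['hand_eye']);w=s['ee_rot'];R=Ro.from_quat([w[1],w[2],w[3],w[0]]).as_matrix()
v,u=np.mgrid[:480,:640];X=np.stack([(u-c['cx'])/c['fx']*d,(v-c['cy'])/c['fy']*d,d],-1)
W=(X@H[:3,:3].T+H[:3,3])@R.T+s['tool_pos']
h=cv2.cvtColor(p,cv2.COLOR_RGB2HSV);m=((h[...,0]<8)|(h[...,0]>172))&(h[...,1]>130)&(h[...,2]>60)&(d>0)
mt=m&(W[...,2]>104)&(W[...,2]<120)
q=W[mt];print(m.sum(),mt.sum(),q.mean(0),cv2.minAreaRect(q[:,:2].astype(np.float32)))
f=cv2.fitLine(q[:,:2].astype(np.float32),cv2.DIST_L2,0,.01,.01).ravel();print(f,np.degrees(np.arctan(f[1]/f[0])))
mb=m&(W[...,2]>66)&(W[...,2]<80);print('disc',cv2.minEnclosingCircle(W[mb][:,:2].astype(np.float32)))
E
```

```text
t 2.3 pos [476.7 174.5 235.2] yaw -8.5 tilt [-0.008  0.008 -1.   ] q6 1.84 F [-0.1 -0.7  0.2] T [-0.02 -0.    0.03] w 85.3
shift share [ 0.049 -0.045 -0.032] twist share 0.008
2621 1167 [488.090348   178.80221122 110.45101518] ((487.9411315917969, 178.96307373046875), (12.830121040344238, 51.99790954589844), 81.58010864257812)
[ 9.8886627e-01 -1.4880705e-01  4.8809036e+02  1.7880222e+02] -8.557798
disc ((487.1333923339844, 178.8660125732422), 22.15475082397461)
```

View pics/w1.png

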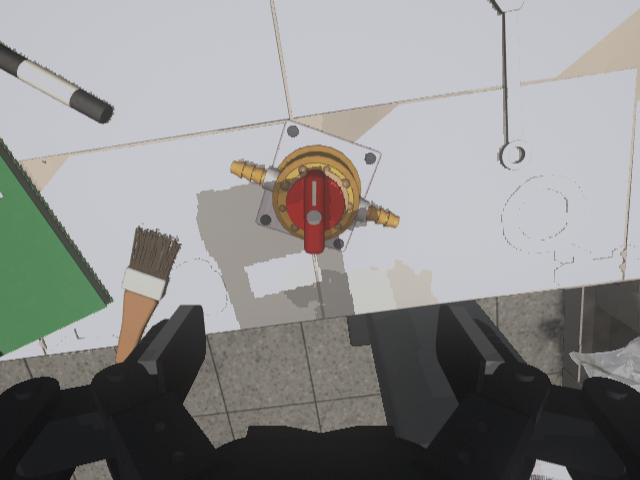

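The wrist view shows the red bar upright at (315,205), nearly aligned with the tool's x, and both fingers clear of it. Descending.

```bash
python3 -m pendant '[[0.065,-0.04,0,0,60],[0,0,0.2,0,60],[0,0,0.2,0,60],[0,0,0.2,0,60],[0,0,0.1,0,60],[0,0,0,0,60],[0,0,0,0,60]]' 60 >/dev/null
python3 h.py 487.5 179 93 -8.6
```

```text
t 3.05 pos [492.7 181.  128.8] yaw -8.05 tilt [-0.001  0.009 -1.   ] q6 1.84 F [ 0.6  0.3 -0.3] T [0.01 0.04 0.  ] w 60.2
shift share [-0.032  0.02   0.238] twist share 0.009
```

```bash
python3 -m pendant '[[-0.03,0.02,0,0,60],[0,0,0.12,0.01,60],[0,0,0.09,0,60],[0,0,0,0,60],[0,0,0,0,60]]' 60 >/dev/null
python3 h.py 487.5 179 93 -8.6
```

```text
t 3.55 pos [491.4 179.3 101.8] yaw -8.56 tilt [ 0.009  0.01  -1.   ] q6 1.84 F [-0.3  0.5  0.6] T [ 0.03 -0.04 -0.03] w 60.0
shift share [-0.026  0.006  0.058] twist share 0.001
```

```bash
python3 -m pendant '[[-0.03,0.006,0.05,0,60],[-0.01,0,0.02,0,60],[0,0,0,0,60],[0,0,0,0,10],[0,0,0,0,5],[0,0,0,0,5],[0,0,0,0,5],[0,0,0,0,5],[0,0,0,0,5],[0,0,0,0,5]]' 60 
python3 h.py 487.5 179 93 -8.6
```

```text
clock: 4.55
tool_pos: [485.9, 178.6, 92.7]
ee_rot: [-0.005, 0.997, -0.074, 0.005]
ft_force: [-0.3, -0.8, 0.6]
gripper_width: 13.1
t 4.55 pos [485.9 178.6  92.7] yaw -8.54 tilt [ 0.011  0.008 -1.   ] q6 1.85 F [-0.3 -0.8  0.6] T [-0.19  0.06 -0.13] w 13.1
shift share [ 0.01  -0.004 -0.002] twist share 0.001
```

```bash
python3 -m pendant '[[0,0,0,0.1,5],[0,0,0,0.1,5],[0,0,0,0,5],[0,0,0,0,5]]' >/dev/null
python3 h.py 487 179 93 -8.6
```

```text
t 4.95 pos [486.1 178.9  92.7] yaw -20.71 tilt [ 0.012  0.008 -1.   ] q6 2.06 F [-0.5  0.3 -0.2] T [-0.3   0.02 -0.17] w 13.1
shift share [ 0.006 -0.003 -0.002] twist share -0.202
```

```bash
python3 -m pendant '[[0,0,0,0.03,5],[0,0,0,0,5],[0,0,0,0,5]]' >/dev/null
python3 h.py 487 179 93 -8.6
python3 -m pendant '[[0,0,0,0.03,5],[0,0,0,0,5],[0,0,0,0,5]]' >/dev/null
python3 h.py 487 179 93 -8.6
```

```text
t 5.25 pos [486.1 178.9  92.7] yaw -22.03 tilt [ 0.012  0.006 -1.   ] q6 2.08 F [-0.   0.9 -0.5] T [-0.17 -0.    0.96] w 12.9
shift share [ 0.005 -0.003 -0.002] twist share -0.224
t 5.55 pos [486.1 178.9  92.7] yaw -23.48 tilt [ 0.013  0.004 -1.   ] q6 2.11 F [-0.2  1.   0.3] T [-0.07 -0.1   1.79] w 13.3
shift share [ 0.005 -0.003 -0.002] twist share -0.248
```

Stop felt (torque rises from -22°), so the joint's zero is near yaw -7.5°. Now anticlockwise.

```bash
python3 -m pendant '[[0,0,0,-0.12,5],[0,0,0,-0.12,5],[0,0,0,-0.12,5],[0,0,0,-0.11,5],[0,0,0,0,5],[0,0,0,0,5]]' >/dev/null
python3 h.py 487 179 93 7
```

```text
t 6.15 pos [485.9 178.2  92.7] yaw 3.96 tilt [ 0.01  0.01 -1.  ] q6 1.62 F [-0.1 -0.7  0.3] T [-0.05  0.07  0.08] w 13.2
shift share [ 0.008 -0.005 -0.002] twist share -0.051
```

```bash
python3 -m pendant '[[0,0,0,-0.05,5],[0,0,0,0,5],[0,0,0,0,5]]' >/dev/null
python3 h.py 487 179 93 7
python3 -m pendant '[[0,0,0,-0.03,5],[0,0,0,0,5],[0,0,0,0,5]]' >/dev/null
python3 h.py 487 179 93 7
```

```text
t 6.45 pos [485.9 178.1  92.7] yaw 6.39 tilt [ 0.009  0.011 -1.   ] q6 1.58 F [-0.7 -0.6 -0.6] T [-0.19 -0.    0.07] w 12.9
shift share [ 0.008 -0.005 -0.002] twist share -0.01
t 6.75 pos [485.9 178.1  92.7] yaw 8.0 tilt [ 0.009  0.011 -1.   ] q6 1.55 F [-0.5  0.   0.3] T [-0.47 -0.01 -0.32] w 13.0
shift share [ 0.008 -0.005 -0.002] twist share 0.017
```

```bash
python3 -m pendant '[[0,0,0,-0.03,5],[0,0,0,0,5],[0,0,0,0,5]]' >/dev/null
python3 h.py 487 179 93 -22
python3 -m pendant '[[0,0,0,0.13,5],[0,0,0,0.13,5],[0,0,0,0.13,5],[0,0,0,0.12,5],[0,0,0,0.05,5],[0,0,0,0,5],[0,0,0,0,5]]' >/dev/null
python3 h.py 487 179 93 -22.5
```

```text
t 7.05 pos [485.8 178.1  92.7] yaw 9.51 tilt [ 0.009  0.012 -1.   ] q6 1.53 F [-0.5 -1.1  0.3] T [-0.71  0.01 -0.71] w 13.0
shift share [ 0.009 -0.004 -0.002] twist share 0.525
t 7.75 pos [486.1 178.9  92.7] yaw -23.82 tilt [ 0.012  0.007 -1.   ] q6 2.11 F [ 0.9 -0.9  0.2] T [-0.23 -0.08  1.93] w 12.9
shift share [ 0.005 -0.003 -0.002] twist share -0.022
```

```bash
python3 -m pendant '[[0,0,0,-0.12,5],[0,0,0,-0.12,5],[0,0,0,-0.12,5],[0,0,0,-0.12,5],[0,0,0,-0.09,5],[0,0,0,0,5],[0,0,0,0,5]]' >/dev/null
python3 h.py 487 179 93 62
python3 -m pendant '[[0,0,0,-0.06,5],[0,0,0,0,5],[0,0,0,0,5]]' >/dev/null
python3 h.py 487 179 93 62
```

```text
t 8.45 pos [485.9 178.   92.7] yaw 10.49 tilt [ 0.009  0.011 -1.   ] q6 1.51 F [-0.2 -0.7  0.2] T [-0.2  -0.05  0.12] w 12.7
shift share [ 0.009 -0.005 -0.002] twist share -0.858
t 8.75 pos [485.9 177.9  92.7] yaw 13.7 tilt [ 0.009  0.012 -1.   ] q6 1.45 F [-1.6 -1.8  0.5] T [-0.28 -0.02  0.16] w 13.4
shift share [ 0.009 -0.005 -0.002] twist share -0.805
```

It has broken free (no torque at +13.7°). Turning on to about 62°.

```bash
python3 -m pendant '[[0,0,0,-0.12,5],[0,0,0,-0.12,5],[0,0,0,-0.12,5],[0,0,0,-0.12,5],[0,0,0,-0.12,5],[0,0,0,-0.12,5],[0,0,0,-0.07,5],[0,0,0,0,5],[0,0,0,0,5]]' >/dev/null
python3 h.py 487 179 93 62
```

```text
t 9.65 pos [486.5 176.7  92.7] yaw 61.58 tilt [ 0.008  0.013 -1.   ] q6 0.61 F [ 1.2 -1.4  0.1] T [-0.14  0.21  0.16] w 13.2
shift share [ 0.015 -0.005 -0.002] twist share -0.007
```

```bash
python3 -m pendant '[[0,0,0,0,60],[0,0,0,0,60],[0,0,0,0,60],[0,0,0,0,60],[0,0,0,0,60],[0,0,-0.15,0,60],[0,0,-0.25,0,60],[0,0,-0.25,0,60],[0,0,-0.25,0,60],[0,0,0,0,60],[0,0,0,0,60]]' >/dev/null
python3 h.py 487 179 240 62
python3 - <<'E'
from cell import *
import cv2,numpy as np
from scipy.spatial.transform import Rotation as Ro
s=sense();p,d=snapshot('wrist');cv2.imwrite('pics/w2.png',p[:,:,::-1])
c=calibration('wrist');H=np.array(c['hand_eye']);w=s['ee_rot'];R=Ro.from_quat([w[1],w[2],w[3],w[0]]).as_matrix()
v,u=np.mgrid[:480,:640];X=np.stack([(u-c['cx'])/c['fx']*d,(v-c['cy'])/c['fy']*d,d],-1)
W=(X@H[:3,:3].T+H[:3,3])@R.T+s['tool_pos']
h=cv2.cvtColor(p,cv2.COLOR_RGB2HSV);m=((h[...,0]<8)|(h[...,0]>172))&(h[...,1]>130)&(h[...,2]>60)&(d>0)
q=W[m&(W[...,2]>104)&(W[...,2]<120)]
f=cv2.fitLine(q[:,:2].astype(np.float32),cv2.DIST_L2,0,.01,.01).ravel();print(len(q),f,np.degrees(np.arctan(f[1]/f[0])))
E
```

```text
t 10.75 pos [484.2 175.6 231.6] yaw 61.22 tilt [ 0.006  0.014 -1.   ] q6 0.62 F [-0.4 -0.6 -0.3] T [ 0.   -0.01  0.05] w 60.3
shift share [ 0.029  0.005 -0.056] twist share -0.013
1080 [4.8826998e-01 8.7269264e-01 4.8897675e+02 1.8307791e+02] 60.77306
```

View pics/w2.png

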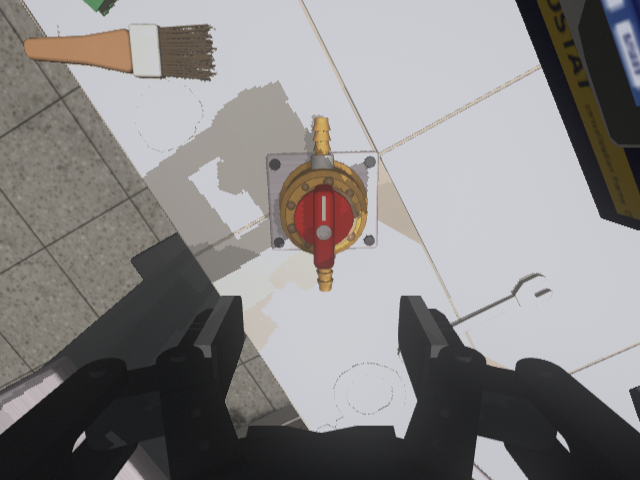

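The bar at (324,225) lies in line with the barbs at (321,135) and (325,280), the jaws are clear, and the arm is at rest above.

```bash
python3 -c "
from cell import *
print(sign_off())"
```

```text
the job is handed in; nothing more can be done
None
```

The red drain valve is free and open, its bar in line with the two hose barbs, and I have handed the job in; sign-off gives no verdict.

- **Rocking:** I gripped the red bar at 60 N and turned it to its stops clockwise, anticlockwise and clockwise. The wrist torque rose to about 1.8, 0.7 and 1.9 N m there. On the next anticlockwise turn the + stop was gone.
- **Opening:** I turned it on to a tool heading of about 62°, let go and raised the arm to 232 mm.
- **Last checks:** The wrist camera put the bar at 60.8°, about 69° (1.21 rad) on from where it started, and visibly in line with the barbs. The jaws were clear and the wrist force was about zero. The clock stood at about 10.8 s.
- **Blue knob:** The arm made no contact near it, but I did not photograph it again at the end.
- **Disagreements:** The first overhead fix of the knob and the wrist camera's differed by about 2 to 3 mm. I used the wrist camera's. While the knob was turned the tool drifted about 2 mm, with no rise in side force.

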